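# Shut the keg-coupler chest: break the lid stay, lower the lid, turn the catch

## Task

The lid of the green coupler chest is held open by a folding stay that has locked straight. Break the stay at its knuckle (the one with the red thumb bar) while the lid is still up, then lower the lid (it has a steel handle bar) gently until it is fully shut, without letting it drop or slam, and only then swing the yellow-posted catch round over the shut lid. Leave the other things on the bench and in the chest where they are.

Things in the scene. Friction and masses are not known exactly. Their poses are not given: they have to be found in the camera images.
- chest: Green steel chest, fixed to the bench, open top, 220 deep (its x) x 360 wide (its y) x 105 high, 5 thick walls. Origin: centre of its underside. Its x axis is level and points from the front face (the robot's side) to the hinged back edge; y to its left; z up.
- lid_hinge_axis (a point): Middle of the lid's hinge line, on the back top edge of the chest (chest frame 110, 0, 105). The hinge line runs along the chest's y.
- lid (a joint): Lid angle in rad: 0 locked open (the lid then leans 65 deg up from shut, over the chest), grows as it closes, 1.135 = fully shut. A plate 220 x 360 x 10, about 0.6 kg. Its stiff hinge (about 0.43 N m of friction) holds it where it is left while within about 12 deg of locked open; lower (after 15 to 25 deg of closing) it drops by its own weight unless held.
- lid_bar (a point): Middle of the lid's handle bar: a round steel bar 12 in diameter, 100 long between its two arms, along the chest's y, standing 40 in front of the lid's front edge (34 clear gap); 260 from the hinge axis in the lid's plane, 5 above the lid's underside plane. With the lid shut it is 40 in front of the chest's front face, at height 110. Moves with the lid.
- thumb_bar (a point): Middle of the red thumb bar on the stay's knuckle: round, 16 in diameter, 50 long along the chest's y, near the chest's left side wall, under the leaning lid. Push it back and down, square to the links (52 deg below level, towards the chest's +x), with a few newtons: 30 of push breaks the stay and brings the lid down by about 5 deg. Lid shut: it lies folded inside the chest.
- knuckle (a joint): Fold of the stay in rad: 0 locked against its stop, 0.24 dead straight, more = broken; about 2.15 with the lid shut. Light friction.
- catch (a joint): Catch angle in rad about an upright pin on the chest's front (chest frame -126, -120): 0 to 0.3 at the start, pointing to the chest's right (-y), clear of the lid; 1.57 = pointing straight back over the shut lid; stop at 1.6. Turns anticlockwise seen from above, with light friction, and stays where left.
- catch_post (a point): Centre of the top end of the catch's yellow post: upright, 12 in diameter, 36 tall, top at height 158, 40 from the pin. With the lid shut, the lid's top is at height 115; the catch's flat arm under the post lies at height 116 to 122.
- coupler_in: Steel keg coupler standing inside the chest, loose, right half, 66 diameter, 78 tall, with a black lever. Origin: centre of its underside. To be left alone.
- coupler_out: Steel keg coupler standing on the bench, loose, as the other. To be left alone.
- cap_a: White keg cap, 60 diameter, 20 high, on the bench to the right of the chest. Origin: underside. To be left alone.
- cap_b: White keg cap, the same, to the left of the chest. To be left alone.
- spray: White bottle, 68 diameter, 160 tall, on the bench. Origin: underside. To be left alone.
- tape: Blue ring of 90 diameter, 22 high, on the bench. To be left alone.
- wrench: Steel wrench lying on the bench. To be left alone.
- stay_pivot (a point): Lower pivot of the stay, on the left of the chest 60 behind the front face and 30 below the rim. The stay is two flat steel links, each 80 long, from here to the knuckle and on to a pivot under the lid. Locked, it rises towards the back at 38 deg above level, its knuckle about 10 past straight, to front-and-up, against a stop.

How it is judged (in metres and radians):
On the way, in this order (a step that is already met when the one before it is completed fails the run):
1. the stay is broken at its knuckle (fold over 0.45 rad) with the lid still up (closed by less than 0.5 rad) (value of joint knuckle above 0.45 rad and value of joint lid below 0.5 rad), for 0.2 s.
2. the lid is fully shut (within 0.03 rad) (value of joint lid above 1.105 rad), for 0.2 s.
3. the catch is over the shut lid (turned past 1.3 rad) (value of joint catch above 1.3 rad and value of joint lid above 1.105 rad), for 0.2 s.
At the end, for the whole second after the job is handed in: The lid is fully shut (within 0.03 rad, about 7 mm at the handle) and the catch points back over it (turned past 1.3 rad), both at rest (all of step 3 and velocity of joint lid between -0.05 and 0.05 rad/s and velocity of joint catch between -0.05 and 0.05 rad/s); the robot touches nothing.
It fails at once if the lid dropped or slammed (closing faster than 1.2 rad/s) (velocity of joint lid above 1.2 rad/s).
It fails at once if the catch was swung in (past 0.7 rad) before the lid was shut (value of joint catch above 0.7 rad and value of joint lid below 1.08 rad).
It fails at once if something else on the bench or in the chest was moved by more than 30 mm (distance of any of coupler_in, coupler_out, cap_a, cap_b, spray, tape, wrench from where it was at the start of the episode above 0.03 m).
It also fails if it takes over 64 s, if anything falls off the work surface, if the arm or the gripper's body presses on something with over 40 N, if the wrist force passes 120 N, or if a joint passes its speed limit or range.

## Robot

A 6-joint arm with a two-finger parallel gripper is mounted at the origin on the work surface. World frame = base frame: x ahead of the robot, y to its left, z up, the work surface at z = 0. Lengths are in mm, angles in degrees, forces in N, time in s.
With the tool pointing down it reaches from about 350 to 850 mm from the base axis. Payload 8.1 kg.
Tool frame: the origin (TCP) lies at the centre of the arm's flange, where the gripper is bolted on; the fingertips stand 186 mm ahead of it and the grasp point (between the pads) lies 167 mm ahead of it; z points along the fingers, y is the line along which they close (so a half turn about z gives the same grasp; the last joint's range is limited). The gripper opens to 93 mm and grips with 3 to 60 N. Pads are 15 mm wide; open, the fingers measure 128 mm over their backs; the gripper's body (75 mm by 188 mm) begins 65 mm behind the grasp point.
Start: joints at [60.997, 7.471, 85.268, -0, 87.261, -4.893], TCP at [245.075, 547.672, 404.735] pointing down, gripper open.
Joint ranges: [-169.43, 169.43], [-51.17, 129.36], [1.28, 143.12], [-76.62, 256.62], [0, 156.53], [-152.29, 152.29]. Speed limits (degrees/s): [136.94, 136.94, 159.86, 180, 180, 180].

## Interface

Orientations are given as a 3x3 rotation matrix whose columns are the frame's x, y, z axes.
In Python, from plant import robot gives the robot as it stands. The module is installed in compiled form; this text tells all that it offers.
- The arm moves only by the shell command python3 -m creep 'ROWS' [FORCE]. ROWS is text: rows parted by semicolons, each of 7 numbers parted by spaces: the turn, a rotation vector about the tool's x, y, z in units of 0.5 rad (1.0 is 0.5 rad), then the shift along the tool's x, y, z in units of 300 mm (1.0 is 300 mm), then the closure, from 0 (fully open) to 1 (shut). In form: rx ry rz tx ty tz claw; .... A call has 1 to 10 rows; each row shifts and turns the commanded pose from where the row before left it, along the tool's axes as they then stand; what a row does not reach is not made up. A row lasts 1/8 s, in which the tool goes at most 62.5 mm and 10.7 degrees, less where a joint would pass 70% of its speed; a pose out of reach is approached as far as the arm can. A call with a number of a shift or a turn outside -1 to 1 is refused whole. A call with a gripper value outside its range is refused whole. The fingers move at their own pace and stop on an object; FORCE is the grip in N (left out, the last holds). Time passes only in rows, so rows that do not move let the fingers close. It gives the time, the measured TCP pose, the force, the opening and the grip force at its end, in the units of the state.
- robot.state(): the state, without advancing time (a new reading comes with each control period).
- robot.snapshot(name): name is "scene" or "top"; returns a dict with "color" (420x560x3 uint8, blue, green, red), "vfov" (degrees; the focal length in pixels is half the picture's height over the tangent of half this angle, whatever the lens; pixels are square), "cx", "cy" (the principal point, pixels), "dist_coeffs" ([k1, k2, p1, p2, k3] as OpenCV has them; the pictures are not rectified), "rvec" (rotation vector, rad) and "tvec" (3), from world to camera coordinates, as OpenCV has them. Camera axes: x right, y down, z forward; pixel columns grow to the right and rows downward; lengths in mm; the calibration is good to about 2 mm. A picture is of the moment at which its call begins. There is no depth.
- robot.close_job(): hands the job in; it is judged then, once.
Trained networks look in the newest picture that a camera, given by its name, has taken for a name from the list of things; names that differ only in an ending like _2 or _b are one class to them, and where a whole thing is asked for, a point or a joint stands for the part that bears it (a point fixed in the world has none). Each returns a list of dicts, best first, with "confidence" (0 to 1); they miss things now and then, are a little off and sometimes report something else, mostly with a low value. They report only what shows in the picture. A call takes as long as a camera call.
- robot.cut_out(target, camera): "mask" (420x560 bool, what is visible of it) and "extent" ([left, top, right, bottom] in pixels, round what is visible of it).
The state is a dict: "clock": time; "qpos": joint angles; "joint_velocities": joint speeds; "joint_efforts": joint torques, N m; "position": TCP position; "tool_rot": TCP orientation; "contact_force": force on the tool from outside, world axes, zero at the start; "torque": the same for the moment, N m; "gripper_width": finger opening in mm; "grip_force": force on a finger pad.
Only numpy, scipy, OpenCV 4.12 (cv2) and the standard library are available. Lean on these libraries where they do the work, as an engineer would, in place of code of your own. Each camera call takes 0.05 s, during which the arm holds its last target. There are 200 camera calls.

## Working session

There is one attempt and no reset: what is moved stays moved. The work goes in short steps, Python scripts to look and compute and a shell command to move; the robot and the scene stay as the last step left them, time stands still between calls to the robot, and variables do not carry over. Pictures are saved under pics/ and viewed, at most 10 in all, crops included, and the job is handed in when it is done.

```bash
mkdir -p pics; cat > h.py <<'E'
import numpy as np, cv2
from plant import robot
def snap(n):
    s=robot.snapshot(n); H=s["color"].shape[0]
    f=H/2/np.tan(np.radians(s["vfov"])/2)
    s["K"]=np.array([[f,0,s["cx"]],[0,f,s["cy"]],[0,0,1.]]); s["D"]=np.array(s["dist_coeffs"],float)
    s["R"]=cv2.Rodrigues(np.array(s["rvec"],float))[0]; s["t"]=np.array(s["tvec"],float).ravel(); return s
def proj(s,P): return cv2.projectPoints(np.array(P,float).reshape(-1,1,3),np.array(s["rvec"],float),s["t"],s["K"],s["D"])[0].reshape(-1,2)
def ray(s,uv):
    p=cv2.undistortPoints(np.array(uv,float).reshape(1,1,2),s["K"],s["D"]).ravel()
    d=s["R"].T@np.array([p[0],p[1],1]); return -s["R"].T@s["t"], d/np.linalg.norm(d)
def atz(s,uv,z): c,d=ray(s,uv); return c+d*(z-c[2])/d[2]
def tri(s1,u1,s2,u2):
    a,d=ray(s1,u1); b,e=ray(s2,u2)
    k=np.linalg.lstsq(np.stack([d,-e],1),b-a,rcond=None)[0]; p,q=a+k[0]*d,b+k[1]*e
    return (p+q)/2, np.linalg.norm(p-q)
E
cat > a.py <<'E'
from h import *
np.set_printoptions(precision=1,suppress=True)
S={n:snap(n) for n in("scene","top")}
for n in S:
    cv2.imwrite(f"pics/{n}1.png",S[n]["color"]); print(n,-S[n]["R"].T@S[n]["t"])
    for t in("chest","lid","lid_bar","thumb_bar","catch_post","knuckle","coupler_in","spray"):
        for r in robot.cut_out(t,n)[:2]:
            m=r["mask"]; ys,xs=np.nonzero(m); print(n,t,round(r["confidence"],2),r["extent"],xs.mean(),ys.mean(),m.sum())
E
python3 a.py
```

```text
scene [1066.2  639.5 1084.3]
scene chest 0.58 [202.3, 169.6, 321.5, 337.2] 258.5515919022563 259.1282440024971 11213
scene lid 0.65 [206.1, 167.5, 277.5, 316.2] 239.35742088339822 241.8084278219665 5909
scene lid_bar 0.6 [203.3, 168.0, 277.5, 320.5] 239.33094017094018 241.8813675213675 5850
scene thumb_bar 0.7 [204.0, 169.4, 319.3, 336.5] 258.31577477896695 259.5961842717543 10745
scene thumb_bar 0.56 [264.5, 275.0, 282.5, 293.8] 275.06849315068496 285.33561643835617 146
scene catch_post 0.6 [275.0, 194.3, 287.0, 215.7] 279.10526315789474 207.09473684210528 95
scene knuckle 0.63 [264.8, 273.6, 282.1, 291.4] 276.77914110429447 284.5460122699387 163
scene coupler_in 0.58 [263.1, 271.4, 284.0, 293.7] 275.4277777777778 285.0444444444444 180
scene spray 0.66 [210.4, 138.3, 229.5, 176.5] 217.78095238095239 157.00761904761904 525
top [ 437.3  -12.1 1486.9]
top chest 0.93 [212.9, 140.1, 331.9, 231.1] 273.5769449985751 181.22114562553435 7018
top lid 0.66 [216.7, 137.3, 333.3, 178.5] 278.0973882248783 157.38468348826913 2259
top lid_bar 0.88 [214.4, 138.2, 334.2, 178.7] 277.04874715261957 157.14624145785876 2195
top thumb_bar 0.42 [227.9, 155.9, 244.4, 175.7] 236.17777777777778 171.38888888888889 90
top knuckle 0.59 [229.5, 168.5, 245.4, 176.8] 238.08620689655172 173.79310344827587 58
top coupler_in 0.62 [284.4, 173.0, 307.9, 200.7] 297.8519553072626 188.2905027932961 358
top spray 0.91 [398.7, 211.7, 432.4, 235.4] 414.6986301369863 224.5127201565558 511
top spray 0.62 [135.4, 182.3, 153.7, 229.9] 146.74157303370785 206.90262172284645 267
```

```bash
python3 -c "
import cv2
a=cv2.imread('pics/scene1.png')[120:370,160:360];cv2.imwrite('pics/s1c.png',cv2.resize(a,None,fx=2.4,fy=2.4,interpolation=2))
a=cv2.imread('pics/top1.png')[110:260,120:450];cv2.imwrite('pics/t1c.png',cv2.resize(a,None,fx=2.4,fy=2.4,interpolation=2))"
```

```text
(no output)
```

View pics/s1c.png

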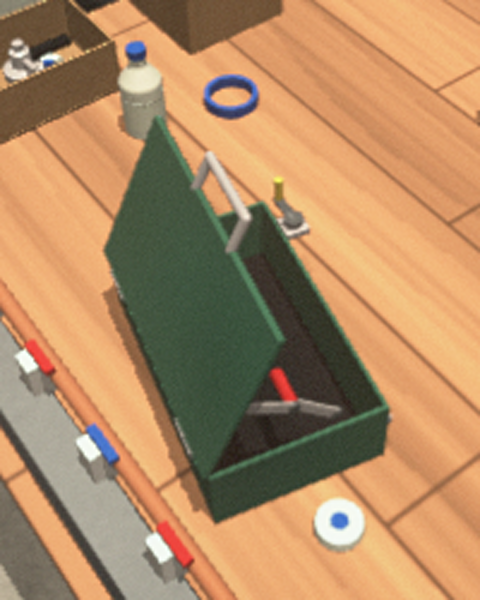

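View pics/t1c.png

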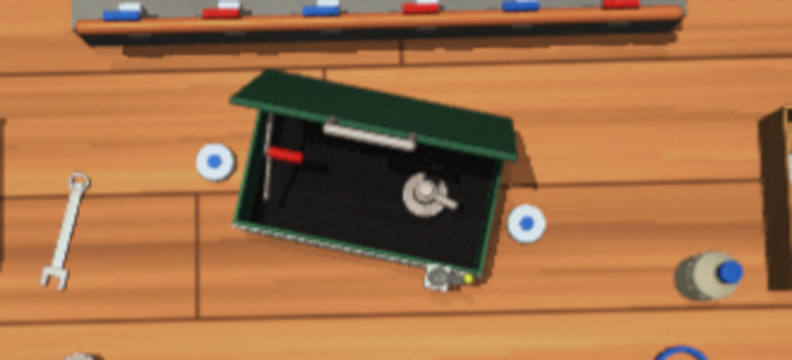

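The top view shows the chest turned slightly, with rim front corners at about px (218,204) and (321,225), the lid bar from (256,162) to (292,170), and the red thumb bar near (238,174). The scene view shows the rim front-left corner at (322,290), front-right at (270,205), the lid bar from (247,185) to (262,210) and the yellow post near (276,199).

```bash
cat > b.py <<'E'
from h import *
from scipy.optimize import least_squares
np.set_printoptions(precision=1,suppress=True)
S=snap("scene");T=snap("top")
def W(p,P): 
    c,s=np.cos(p[2]),np.sin(p[2]); P=np.array(P,float).reshape(-1,3)
    return np.c_[p[0]+c*P[:,0]-s*P[:,1],p[1]+s*P[:,0]+c*P[:,1],P[:,2]]
FL,FR,BL=[-110,180,105],[-110,-180,105],[110,180,105]
a=np.radians(65); bar=lambda y:[110-260*np.cos(a)+5*np.sin(a),y,105+260*np.sin(a)+5*np.cos(a)]
bt=[bar(50),bar(-50)]
ut=np.array([[217.9,203.8],[321.3,225]]); us=np.array([[321.7,290],[270.4,205.4],[248.8,315.8]])
ub=np.array([[256.2,162.1],[292.1,169.6]]); sb=np.array([[262.1,210.4],[246.7,185.4]])
def res(p): return np.r_[(proj(T,W(p,[FL,FR]))-ut).ravel(),(proj(S,W(p,[FL,FR,BL]))-us).ravel(),(proj(T,W(p,bt))-ub).ravel(),(proj(S,W(p,bt))-sb).ravel()]
r=least_squares(res,[500,0,-.2]); p=r.x; print("pose",p[:2],np.degrees(p[2])); print(r.fun.reshape(-1,2))
np.save("pose.npy",p)
for i in (0,1): print("bar end tri",tri(T,ub[i],S,sb[i]),W(p,bt[i]))
def col(s,lo,hi,x0,x1,y0,y1):
    h=cv2.cvtColor(s["color"],cv2.COLOR_BGR2HSV); h=cv2.inRange(h,lo,hi); m=np.zeros_like(h); m[y0:y1,x0:x1]=h[y0:y1,x0:x1]; m=m>0
    ys,xs=np.nonzero(m); return (xs.mean(),ys.mean()),m.sum(),(xs.min(),xs.max(),ys.min(),ys.max())
R1=((0,130,60),(8,255,255)); Y=((22,130,80),(35,255,255))
rt=col(T,*R1,215,260,150,200); rs=col(S,*R1,262,300,260,305); print(rt,rs)
th,e=tri(T,rt[0],S,rs[0]); print("thumb",th,e)
k=np.radians(38); kx=-50+80*np.cos(k)-0; print("chest-frame thumb",W([0,0,-p[2]],th-[p[0],p[1],0]))
yt=col(T,*Y,300,330,215,235); ys=col(S,*Y,270,290,185,215); print(yt,ys)
c,e=tri(T,yt[0],S,ys[0]); print("post",c,e,"chest",W([0,0,-p[2]],c-[p[0],p[1],0]), "pin",W(p,[-126,-120,120]))
print("state",robot.state()["position"],robot.state()["clock"]); print(robot.state()["tool_rot"])
print("spray",atz(T,(414.7,224.5),80),"coupler",atz(T,(297.8,188.3),78))
E
python3 b.py
```

```text
pose [664.4  11.6] -12.97075241136833
[[-0.9 -0.9]
 [-0.4 -0.8]
 [ 0.7 -1.4]
 [-0.7 -2.9]
 [-1.7  3.2]
 [ 0.5  1.4]
 [-0.9  0.8]
 [-0.1 -0.3]
 [ 0.3 -1.1]]
bar end tri (array([682.7,  61.2, 345.2]), np.float64(2.3219663277589184)) [[680.1  59.3 342.8]]
bar end tri (array([659.5, -39.9, 339. ]), np.float64(3.0376170309412327)) [[657.7 -38.1 342.8]]
((np.float64(238.66666666666666), np.float64(174.09876543209876)), np.int64(81), (np.int64(231), np.int64(246), np.int64(171), np.int64(178))) ((np.float64(277.1980198019802), np.float64(279.8019801980198)), np.int64(101), (np.int64(272), np.int64(283), np.int64(273), np.int64(286)))
thumb [690.  132.3 137.2] 2.3700010723936407
chest-frame thumb [[ -2.1 123.3 137.2]]
((np.float64(314.6), np.float64(225.6)), np.int64(15), (np.int64(313), np.int64(316), np.int64(224), np.int64(227))) ((np.float64(275.53846153846155), np.float64(195.23076923076923)), np.int64(13), (np.int64(274), np.int64(277), np.int64(193), np.int64(199)))
post [ 510.3 -114.2  153.9] 0.8638215690290854 chest [[-121.9 -157.2  153.9]] pin [[514.7 -77.  120. ]]
state [245.1 547.7 404.7] 1.0
[[-0.9  0.4  0. ]
 [ 0.4  0.9 -0. ]
 [-0.  -0.  -1. ]]
spray [ 510.  -461.2   80. ] coupler [645.1 -65.5  78. ]
```

```bash
cat > plan.py <<'E'
from h import *
from scipy.spatial.transform import Rotation as Ro
np.set_printoptions(precision=3,suppress=True)
p=np.load("pose.npy"); yaw=p[2]; C=Ro.from_euler('z',yaw).as_matrix(); O=np.array([p[0],p[1],0])
w=lambda P:C@np.array(P,float)+O
c=lambda P:C.T@(np.array(P,float)-O)
def Rt(pitch,spin):  # pitch deg below level; spin 0: tool y = chest y
    a=np.radians(pitch); z=C@[np.cos(a),0,-np.sin(a)]; y=C@[0,1,0]; x=np.cross(y,z)
    return np.stack([x,y,z],1)@Ro.from_euler('z',spin,degrees=True).as_matrix()
def turn(R,n=None):
    st=robot.state(); v=Ro.from_matrix(np.array(st["tool_rot"]).T@R).as_rotvec()
    k=int(np.ceil(np.degrees(np.linalg.norm(v))/9)); print("turn deg",np.degrees(v),"rows",k,"each",v/.5/max(k,1))
def shift(P,ahead=167):   # chest-frame target of point `ahead` on tool axis
    st=robot.state(); R=np.array(st["tool_rot"]); d=R.T@(w(P)-(np.array(st["position"])+ahead*R[:,2]))
    k=int(np.ceil(np.linalg.norm(d)/45)); print("shift mm",d,"rows",k,"each",d/300/max(k,1),"total",d/300)
def info(ahead=167):
    st=robot.state(); R=np.array(st["tool_rot"]); print("t",st["clock"],"q",np.array(st["qpos"]),"F",np.array(st["contact_force"]),"tip chest",c(np.array(st["position"])+ahead*R[:,2]),"z",C.T@R[:,2],"w",st["gripper_width"])
E
python3 - <<'E'
from plan import *
S=snap("scene");T=snap("top")
for n,P in(("geom",(6.7,131.5)),("meas",(-2,137.))):
    for y in (98,123,148): print(n,y,proj(T,w([P[0],y,P[1]])),proj(S,w([P[0],y,P[1]])))
for s,(x0,x1,y0,y1) in((T,(215,260,150,200)),(S,(262,300,260,305))):
    h=cv2.inRange(cv2.cvtColor(s["color"],cv2.COLOR_BGR2HSV),(0,110,50),(8,255,255)); m=np.zeros_like(h); m[y0:y1,x0:x1]=h[y0:y1,x0:x1]
    print(cv2.minAreaRect(cv2.findNonZero(m)),cv2.boxPoints(cv2.minAreaRect(cv2.findNonZero(m))).tolist())
turn(Rt(52,0)); info()
E
```

```text
geom 98 [[247.004 173.094]] [[270.884 275.02 ]]
geom 123 [[239.738 171.623]] [[274.611 282.09 ]]
geom 148 [[232.478 170.153]] [[278.442 289.362]]
meas 98 [[246.311 175.307]] [[273.774 272.757]]
meas 123 [[239.012 173.828]] [[277.546 279.806]]
meas 148 [[231.719 172.35 ]] [[281.425 287.056]]
((238.55882263183594, 174.2353057861328), (15.293599128723145, 5.857122898101807), 12.528807640075684) [[230.4588165283203, 175.435302734375], [231.7294158935547, 169.7176513671875], [246.65882873535156, 173.03530883789062], [245.3882293701172, 178.75296020507812]]
((277.2358703613281, 279.924560546875), (16.220474243164062, 7.090385913848877), 60.945396423339844) [[270.1981201171875, 274.556640625], [276.396240234375, 271.11322021484375], [284.27362060546875, 285.29248046875], [278.07550048828125, 288.73590087890625]]
turn deg [ -3.696 -37.878 -10.727] rows 5 each [-0.026 -0.264 -0.075]
t 1.1 q [60.997  7.474 85.268 -0.001 87.26  -4.893] F [ 0.455 -0.147 -0.243] tip chest [-528.914  428.247  237.709] z [ 0. -0. -1.] w 92.8862768922945
```

```bash
python3 -m creep '-0.026 -0.264 -0.075 0 0 0 1; -0.026 -0.264 -0.075 0 0 0 1; -0.026 -0.264 -0.075 0 0 0 1; -0.026 -0.264 -0.075 0 0 0 1; -0.026 -0.264 -0.075 0 0 0 1; 0 0 0 0 0 0 1' 20; python3 -c "
from plan import *
info(186);turn(Rt(52,0));shift([-76,121,232],186)"
```

```text
clock: 1.85
position: [244.1, 547.8, 403.9]
tool_rot: [[-0.769, 0.223, 0.599], [0.175, 0.975, -0.138], [-0.614, -0.001, -0.789]]
contact_force: [0.2, 0.0, 0.3]
gripper_width: 37.5
grip_force: 0.0
t 1.85 q [ 72.291   6.968  90.142 -38.248  81.469   0.537] F [0.179 0.027 0.293] tip chest [-415.574  428.188  257.112] z [ 0.614  0.    -0.789] w 37.54354544346741
turn deg [ 0.019 -0.095  0.121] rows 1 each [ 0.001 -0.003  0.004]
shift mm [-251.86  -307.793  228.331] rows 11 each [-0.076 -0.093  0.069] total [-0.84  -1.026  0.761]
```

```bash
python3 -m creep '0 0 0 -0.084 -0.103 0.076 1; 0 0 0 -0.084 -0.103 0.076 1; 0 0 0 -0.084 -0.103 0.076 1; 0 0 0 -0.084 -0.103 0.076 1; 0 0 0 -0.084 -0.103 0.076 1; 0 0 0 -0.084 -0.103 0.076 1; 0 0 0 -0.084 -0.103 0.076 1; 0 0 0 -0.084 -0.103 0.076 1; 0 0 0 -0.084 -0.103 0.076 1; 0 0 0 -0.084 -0.103 0.076 1' && python3 -m creep '0 0 0 0 0 0 1; 0 0 0 0 0 0 1' >/dev/null; python3 -c "
from plan import *
info(186);turn(Rt(52,0));shift([-2-.616*25,121,137+.788*25],186)"
```

```text
clock: 3.1
position: [507.0, 169.0, 380.4]
tool_rot: [[-0.768, 0.226, 0.599], [0.181, 0.974, -0.136], [-0.614, 0.004, -0.789]]
contact_force: [0.7, 0.7, -1.4]
gripper_width: 0.8
grip_force: 0.0
t 3.35 q [ 19.949 -16.259 114.617 -25.256  51.292 -46.356] F [ 0.745  0.177 -0.225] tip chest [-75.524 119.426 233.254] z [ 0.614  0.001 -0.789] w 0.24941798509131455
turn deg [ 0.057 -0.107 -0.154] rows 1 each [ 0.002 -0.004 -0.005]
shift mm [ 1.153  1.475 96.114] rows 3 each [0.001 0.002 0.107] total [0.004 0.005 0.32 ]
```

```bash
python3 -m creep '0 0 0 0.002 0.005 0.107 1; 0 0 0 0.002 0 0.107 1; 0 0 0 0 0 0.1 1; 0 0 0 0 0 0 1; 0 0 0 0 0 0 1'; python3 -c "
from plan import *
info(186)
S=snap('scene');T=snap('top')
a=cv2.resize(S['color'][200:340,200:360],None,fx=4,fy=4,interpolation=2);b=cv2.resize(T['color'][130:230,190:350],None,fx=4,fy=4,interpolation=2)
b=cv2.copyMakeBorder(b,0,a.shape[0]-b.shape[0],0,0,0) if a.shape[0]>b.shape[0] else b
cv2.imwrite('pics/p2.png',cv2.resize(np.hstack([a,b]),None,fx=.62,fy=.62,interpolation=3))"
```

```text
clock: 3.98
position: [561.7, 160.4, 305.5]
tool_rot: [[-0.768, 0.223, 0.6], [0.177, 0.975, -0.136], [-0.615, 0.001, -0.789]]
contact_force: [0.4, -0.3, 0.1]
gripper_width: 0.6
grip_force: 0.0
t 3.975 q [ 16.576  -3.977 112.011 -27.325  41.085 -44.676] F [ 0.364 -0.27   0.057] tip chest [-19.061 122.255 158.868] z [ 0.615  0.002 -0.789] w 0.6124714831207028
```

View pics/p2.png

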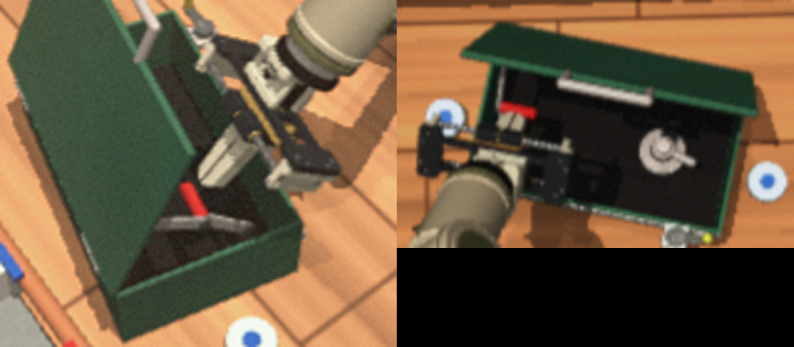

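The fingers (scene crop about (215,180)) point at the red bar (195,200), just short of it, and the top view agrees. Pushing now.

```bash
python3 -m creep '0 0 0 0 0 0.04 1; 0 0 0 0 0 0.03 1; 0 0 0 0 0 0.02 1; 0 0 0 0 0 0.02 1'; python3 -m creep '0 0 0 0 0 0.02 1; 0 0 0 0 0 0.02 1;  0 0 0 0 0 0 1'; python3 -c "
from plan import *
info(186)
S=snap('scene');T=snap('top')
a=cv2.resize(S['color'][200:340,200:360],None,fx=4,fy=4,interpolation=2);b=cv2.resize(T['color'][130:230,190:350],None,fx=4,fy=4,interpolation=2)
b=cv2.copyMakeBorder(b,0,a.shape[0]-b.shape[0],0,0,0) if a.shape[0]>b.shape[0] else b
cv2.imwrite('pics/p3.png',cv2.resize(np.hstack([a,b]),None,fx=.62,fy=.62,interpolation=3))"
```

```text
clock: 4.58
position: [582.0, 154.6, 278.0]
tool_rot: [[-0.769, 0.224, 0.599], [0.177, 0.975, -0.138], [-0.614, 0.0, -0.789]]
contact_force: [0.3, 0.2, 0.2]
gripper_width: 0.5
grip_force: 0.0
clock: 4.95
position: [589.0, 153.0, 268.5]
tool_rot: [[-0.769, 0.224, 0.599], [0.177, 0.975, -0.138], [-0.614, 0.0, -0.789]]
contact_force: [-0.2, 0.0, -0.0]
gripper_width: 0.7
grip_force: 0.0
t 4.95 q [ 14.909   2.516 109.822 -28.739  36.662 -43.605] F [-0.21   0.041 -0.046] tip chest [  9.116 120.84  121.756] z [ 0.614  0.    -0.789] w 0.6577899543613663
```

View pics/p3.png

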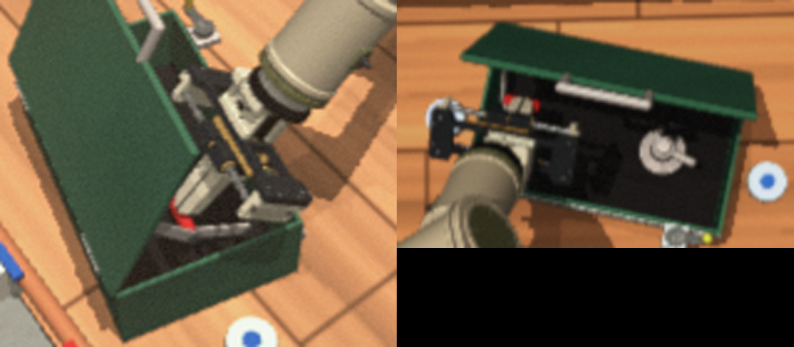

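The red bar has moved from (195,200) to about (180,212) in the scene crop, with the fingertips on it, and the links are sagging. I'll push a bit further.

```bash
python3 -m creep '0 0 0 0 0 0.02 1; 0 0 0 0 0 0.02 1;  0 0 0 0 0 0 1; 0 0 0 0 0 0 1'; python3 -c "
from plan import *
info(186)
S=snap('scene');T=snap('top')
a=cv2.resize(S['color'][200:340,200:360],None,fx=4,fy=4,interpolation=2);b=cv2.resize(T['color'][130:230,190:350],None,fx=4,fy=4,interpolation=2)
b=cv2.copyMakeBorder(b,0,a.shape[0]-b.shape[0],0,0,0)
cv2.imwrite('pics/p4.png',cv2.resize(np.hstack([a,b]),None,fx=.62,fy=.62,interpolation=3))
al=np.radians(65)
for dl in (0,5,8,12):
    a=np.radians(65-dl); print(dl,[proj(T,w([110-260*np.cos(a)+5*np.sin(a),y,105+260*np.sin(a)+5*np.cos(a)]))[0] for y in(50,-50)])"
```

```text
clock: 5.55
position: [596.3, 151.5, 259.7]
tool_rot: [[-0.769, 0.224, 0.599], [0.177, 0.975, -0.137], [-0.615, 0.0, -0.789]]
contact_force: [-0.9, 0.3, 0.5]
gripper_width: 0.5
grip_force: 0.0
t 5.55 q [ 14.537   4.191 109.123 -29.147  35.588 -43.287] F [-0.919  0.278  0.512] tip chest [ 16.639 121.113 113.04 ] z [ 0.615  0.001 -0.789] w 0.4707405853636529
0 [array([256.695, 163.458]), array([291.187, 170.403])]
5 [array([255.454, 171.038]), array([289.702, 177.955])]
8 [array([254.77 , 175.436]), array([288.85 , 182.331])]
12 [array([253.935, 181.089]), array([287.764, 187.949])]
```

View pics/p4.png

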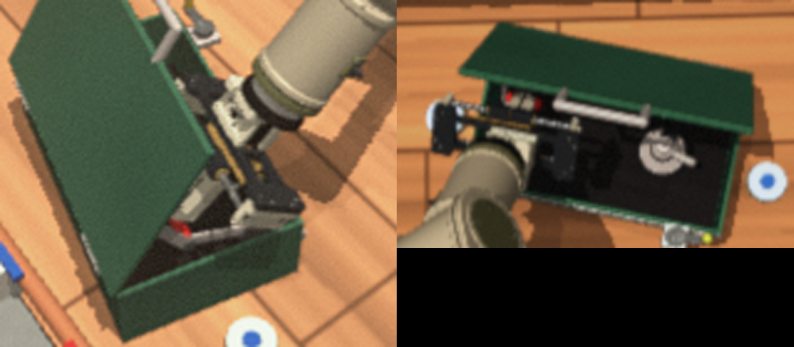

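The lid has come down about 4° (bar in the top view now about px (257,169)), so the stay is broken. I'll back off and measure the bar again.

```bash
python3 -m creep '0 0 0 0 0 -0.05 1; 0 0 0 0 0 -0.12 1; 0 0 0 0 0 -0.14 1; 0 0 0 0 0 -0.14 1; 0 0 0 0 0 -0.14 1; 0 0 0 0 0 -0.14 1; 0 0 0 0 0 -0.14 1; 0 0 0 0 0 0 0.6; 0 0 0 0 0 0 0.6'; python3 -c "
from plan import *
info()
S=snap('scene');T=snap('top')
a=cv2.resize(S['color'][170:300,190:320],None,fx=3,fy=3,interpolation=2);b=cv2.resize(T['color'][130:230,200:330],None,fx=3,fy=3,interpolation=2)
b=cv2.copyMakeBorder(b,0,a.shape[0]-b.shape[0],0,0,0)
cv2.imwrite('pics/p5.png',np.hstack([a,b]))
for dl in (0,3,4,5,6,8):
    a=np.radians(65-dl); P=[[110-260*np.cos(a)+5*np.sin(a),y,105+260*np.sin(a)+5*np.cos(a)] for y in(50,-50)]; print(dl,P[0],[(proj(T,w(q))[0]-[200,130])*3+[390,0] for q in P],[(proj(S,w(q))[0]-[190,170])*3 for q in P])
"
```

```text
clock: 6.78
position: [439.7, 187.4, 465.1]
tool_rot: [[-0.769, 0.224, 0.599], [0.177, 0.975, -0.137], [-0.615, 0.001, -0.789]]
contact_force: [0.3, 0.0, -1.5]
gripper_width: 15.6
grip_force: 0.0
t 6.775 q [ 25.747 -27.506 114.183 -25.212  64.296 -46.179] F [ 0.302  0.009 -1.467] tip chest [-155.688  120.991  333.419] z [ 0.615  0.001 -0.789] w 15.64777345269407
0 [np.float64(4.650790882601399), 50, np.float64(342.75311593823244)] [array([560.084, 100.375]), array([663.56 , 121.209])] [array([216.125, 120.282]), array([170.944,  43.032])]
3 [np.float64(-7.647868360036991), 50, np.float64(336.9137319572505)] [array([557.806, 114.121]), array([660.862, 134.909])] [array([230.281, 120.589]), array([184.618,  43.868])]
4 [np.float64(-11.677402728350675), 50, np.float64(334.82517195747454)] [array([557.076, 118.636]), array([659.98 , 139.406])] [array([234.879, 120.835]), array([189.066,  44.287])]
5 [np.float64(-15.669872981077836), 50, np.float64(332.666604983954)] [array([556.361, 123.114]), array([659.107, 143.865])] [array([239.413, 121.152]), array([193.457,  44.775])]
6 [np.float64(-19.62406297310351), 50, np.float64(330.43868855709945)] [array([555.662, 127.554]), array([658.244, 148.284])] [array([243.882, 121.54 ]), array([197.79 ,  45.331])]
8 [np.float64(-27.41279626417991), 50, np.float64(325.7775428408854)] [array([554.311, 136.308]), array([656.549, 156.993])] [array([252.622, 122.522]), array([206.273,  46.644])]
```

View pics/p5.png

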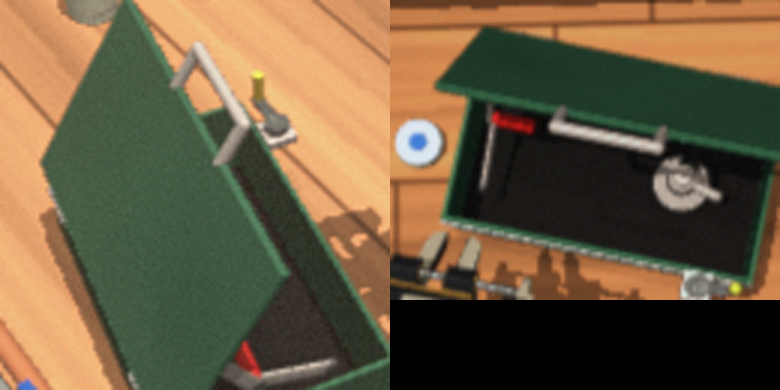

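Bar ends: scene crop (246,124) and (198,47), top crop (556,127) and (660,147). Both fit a lid closed by about 6°, so the fold is about 0.9 rad and the stay is broken. The bar should be at chest (-20,0,330).

```bash
python3 -m creep '0 0 0.33 0 0 0 0.5; 0 0 0.33 0 0 0 0.5; 0 0 0.33 0 0 0 0.5; 0 0 0.33 0 0 0 0.5; 0 0 0.33 0 0 0 0.5; 0 0 0.33 0 0 0 0.5; 0 0 0.33 0 0 0 0.5; 0 0 0.33 0 0 0 0.5; 0 0 0.33 0 0 0 0.5; 0 0 0 0 0 0 0.5' | head -2; python3 -c "
from plan import *
info();turn(Rt(60,90))"
```

```text
clock: 8.12
position: [440.1, 187.1, 464.0]
t 8.125 q [ 25.7   -27.386 114.197 -25.22   64.32   38.849] F [-0.093  0.43   0.521] tip chest [-155.555  120.429  332.031] z [ 0.613 -0.001 -0.79 ] w 46.25879598824962
turn deg [7.811 0.405 4.99 ] rows 2 each [0.136 0.007 0.087]
```

```bash
python3 -m creep '0.136 0.007 0.087 0 0 0 0.5; 0.136 0.007 0.087 0 0 0 0.5; 0 0 0 0 0 0 0.5' | head -2; python3 -c "
from plan import *
info();turn(Rt(60,90)); shift([-19.6-40,0,330.4+69],172)"
```

```text
clock: 8.5
position: [440.3, 187.0, 464.9]
t 8.5 q [ 23.741 -24.838 110.808 -18.551  70.087  39.237] F [ 0.091 -0.141  0.087] tip chest [-174.021  120.764  320.452] z [ 0.501  0.001 -0.865] w 46.47215019615239
turn deg [ 0.093 -0.044  0.105] rows 1 each [ 0.003 -0.002  0.004]
shift mm [-121.011  138.361  -16.029] rows 5 each [-0.081  0.092 -0.011] total [-0.403  0.461 -0.053]
```

```bash
python3 -m creep '0 0 0 -0.08 0.092 -0.011 0.5; 0 0 0 -0.08 0.092 -0.011 0.5; 0 0 0 -0.081 0.092 -0.011 0.5; 0 0 0 -0.081 0.092 -0.01 0.5; 0 0 0 -0.081 0.092 -0.01 0.5; 0 0 0 0 0 0 0.5; 0 0 0 0 0 0 0.5' | head -2; python3 -c "
from plan import *
info();turn(Rt(60,90)); shift([-19.6,0,330.4],172)
S=snap('scene');T=snap('top')
a=cv2.resize(S['color'][150:300,180:330],None,fx=2.6,fy=2.6,interpolation=2);b=cv2.resize(T['color'][130:230,200:350],None,fx=2.6,fy=2.6,interpolation=2)
b=cv2.copyMakeBorder(b,0,a.shape[0]-b.shape[0],0,0,0)
cv2.imwrite('pics/p6.png',np.hstack([a,b]))"
```

```text
clock: 9.38
position: [521.0, 44.6, 547.3]
t 9.375 q [  1.961 -19.851  98.598  -7.73   72.152  15.366] F [0.345 0.763 0.3  ] tip chest [-63.424   0.089 402.762] z [ 0.501  0.001 -0.865] w 46.5869442602319
turn deg [ 0.085 -0.067  0.008] rows 1 each [ 0.003 -0.002  0.   ]
shift mm [-0.188  1.647 79.581] rows 2 each [-0.     0.003  0.133] total [-0.001  0.005  0.265]
```

View pics/p6.png

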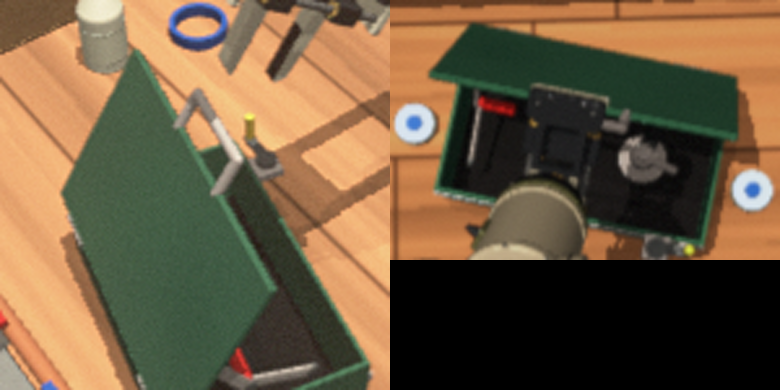

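The fingertips (scene crop (230,70) and (282,75)) straddle the line down to the bar centre (218,125), so I'll advance and grip.

```bash
python3 -m creep '0 0 0 0 0.005 0.07 0.5; 0 0 0 0 0 0.07 0.5; 0 0 0 0 0 0.065 0.5; 0 0 0 0 0 0.06 0.5; 0 0 0 0 0 0 0.5'; python3 -m creep '0 0 0 0 0 0 0.7; 0 0 0 0 0 0 0.8; 0 0 0 0 0 0 0.9; 0 0 0 0 0 0 1; 0 0 0 0 0 0 1; 0 0 0 0 0 0 1' 20; python3 -c "
from plan import *
info(172)"
```

```text
clock: 10.1
position: [561.3, 35.4, 478.0]
tool_rot: [[0.224, 0.844, 0.487], [0.975, -0.195, -0.111], [0.001, 0.499, -0.867]]
contact_force: [0.4, 0.1, 0.6]
gripper_width: 46.4
grip_force: 0.0
clock: 10.85
position: [561.3, 35.3, 480.8]
tool_rot: [[0.224, 0.842, 0.49], [0.974, -0.195, -0.111], [0.002, 0.503, -0.864]]
contact_force: [-2.5, 0.2, 2.2]
gripper_width: 11.4
grip_force: 20.0
t 10.85 q [  0.649 -13.781 100.552  -7.448  63.925  15.184] F [-2.472  0.239  2.2  ] tip chest [-19.312   0.247 332.133] z [ 0.503  0.002 -0.864] w 11.361795938228799
```

Gripped at 11.4 mm, and radius and angle about the hinge match the model. Next is the arc.

```bash
python3 -c "
from plan import *
R=np.array(robot.state()['tool_rot']); ph=np.radians(np.linspace(60.2,1.1,21))
P=np.c_[110-260.05*np.cos(ph),0*ph,105+260.05*np.sin(ph)]
for i,d in enumerate(np.diff(P,axis=0)): print(i,(R.T@C@d)/300)"
```

```text
0 [-0.    -0.045  0.001]
1 [-0.    -0.045  0.003]
2 [-0.    -0.044  0.005]
3 [-0.    -0.044  0.008]
4 [-0.    -0.044  0.01 ]
5 [-0.    -0.043  0.012]
6 [-0.    -0.042  0.014]
7 [-0.    -0.042  0.017]
8 [-0.    -0.041  0.019]
9 [-0.    -0.04   0.021]
10 [-0.    -0.038  0.023]
11 [-0.    -0.037  0.025]
12 [-0.    -0.036  0.027]
13 [-0.    -0.034  0.028]
14 [-0.    -0.033  0.03 ]
15 [-0.    -0.031  0.032]
16 [-0.    -0.03   0.033]
17 [-0.    -0.028  0.035]
18 [-0.    -0.026  0.036]
19 [-0.    -0.024  0.038]
```

```bash
python3 -m creep '0 0 0 0 -0.02 0 1; 0 0 0 0 -0.025 0.001 1; 0 0 0 0 -0.045 0.003 1; 0 0 0 0 -0.044 0.005 1; 0 0 0 0 -0.044 0.008 1; 0 0 0 0 -0.044 0.01 1; 0 0 0 0 -0.043 0.012 1'; python3 -c "
from plan import *
info(172)
q=c(np.array(robot.state()['position'])+172*np.array(robot.state()['tool_rot'])[:,2])-[110,0,105]; print(np.hypot(q[0],q[2]),np.degrees(np.arctan2(q[2],-q[0])))"
```

```text
clock: 11.72
position: [499.3, 49.8, 429.4]
tool_rot: [[0.224, 0.843, 0.49], [0.975, -0.195, -0.111], [0.002, 0.502, -0.865]]
contact_force: [1.1, 2.4, 1.4]
gripper_width: 11.5
grip_force: 20.0
t 11.725 q [  2.773 -23.073 113.19   -8.821  60.962  18.068] F [1.14  2.422 1.432] tip chest [-83.063   0.491 280.658] z [ 0.502  0.002 -0.865] w 11.485555633890707
261.0152698775179 42.29755229574308
```

Low forces and right on the arc, so I'll carry on.

```bash
python3 -m creep '0 0 0 0 -0.042 0.014 1; 0 0 0 0 -0.042 0.017 1; 0 0 0 0 -0.041 0.019 1; 0 0 0 0 -0.04 0.021 1; 0 0 0 0 -0.038 0.023 1; 0 0 0 0 -0.037 0.025 1; 0 0 0 0 -0.036 0.027 1; 0 0 0 0 -0.034 0.028 1'; python3 -c "
from plan import *
info(172)
q=c(np.array(robot.state()['position'])+172*np.array(robot.state()['tool_rot'])[:,2])-[110,0,105]; print(np.hypot(q[0],q[2]),np.degrees(np.arctan2(q[2],-q[0])))"
```

```text
clock: 12.72
position: [446.9, 61.9, 337.5]
tool_rot: [[0.224, 0.843, 0.49], [0.974, -0.195, -0.111], [0.002, 0.502, -0.865]]
contact_force: [1.1, 2.2, -0.0]
gripper_width: 11.5
grip_force: 20.0
t 12.725 q [  5.13  -29.262 127.164 -11.041  53.69   22.431] F [ 1.144  2.213 -0.019] tip chest [-136.795    0.465  188.779] z [ 0.502  0.002 -0.865] w 11.487602411667513
260.6274814554284 18.750758867075078
```

```bash
python3 -m creep '0 0 0 0 -0.033 0.03 1; 0 0 0 0 -0.031 0.032 1; 0 0 0 0 -0.03 0.033 1; 0 0 0 0 -0.028 0.035 1; 0 0 0 0 -0.026 0.036 1'; python3 -c "
from plan import *
info(172)
q=c(np.array(robot.state()['position'])+172*np.array(robot.state()['tool_rot'])[:,2])-[110,0,105]; print(np.hypot(q[0],q[2]),np.degrees(np.arctan2(q[2],-q[0])))"
```

```text
clock: 13.35
position: [434.2, 65.0, 272.2]
tool_rot: [[0.225, 0.842, 0.49], [0.974, -0.195, -0.111], [0.002, 0.502, -0.865]]
contact_force: [1.6, -0.2, -1.5]
gripper_width: 11.4
grip_force: 20.0
t 13.35 q [  5.825 -27.219 132.872 -12.811  46.238  25.397] F [ 1.56  -0.247 -1.532] tip chest [-149.919    0.591  123.49 ] z [ 0.502  0.002 -0.865] w 11.387420091105342
260.57570902593477 4.069040520435108
```

```bash
python3 -m creep '0 0 0 0 -0.008 0.014 1; 0 0 0 0 -0.008 0.014 1; 0 0 0 0 -0.006 0.01 1; 0 0 0 0 0 0 1'; python3 -m creep '0 0 0 0 -0.003 0.006 1; 0 0 0 0 -0.002 0.003 1; 0 0 0 0 0 0 1; 0 0 0 0 0 0 1'; python3 -c "
from plan import *
info(172)
q=c(np.array(robot.state()['position'])+172*np.array(robot.state()['tool_rot'])[:,2])-[110,0,105]; print(np.hypot(q[0],q[2]),np.degrees(np.arctan2(q[2],-q[0])))"
```

```text
clock: 13.85
position: [434.0, 65.1, 259.6]
tool_rot: [[0.225, 0.843, 0.489], [0.974, -0.195, -0.111], [0.002, 0.501, -0.865]]
contact_force: [-3.1, 1.0, 0.6]
gripper_width: 11.4
grip_force: 20.0
clock: 14.35
position: [434.5, 65.2, 258.2]
tool_rot: [[0.225, 0.842, 0.49], [0.974, -0.195, -0.111], [0.002, 0.503, -0.865]]
contact_force: [-19.1, 2.9, 18.3]
gripper_width: 11.6
grip_force: 20.0
t 14.35 q [  5.854 -25.833 133.501 -13.292  44.26   26.096] F [-19.072   2.946  18.25 ] tip chest [-149.566    0.872  109.522] z [ 0.503  0.002 -0.865] w 11.614144735704512
259.6054397846291 0.9980194848442335
```

The lid is on its stop (18 N up, bar at height 109.5). I'll release the bar and back off.

```bash
python3 -m creep '0 0 0 0 0.002 -0.003 0.9; 0 0 0 0 0 0 0.76; 0 0 0 0 0 0 0.76; 0 0 0 0 0 0 0.76; 0 0 0 0 0 -0.03 0.76; 0 0 0 0 0 -0.06 0.76; 0 0 0 0 0 -0.09 0.76; 0 0 0 0 0 -0.12 0.76; 0 0 0 0 0 -0.12 0.76; 0 0 0 0 0 0 0.6'; python3 -c "
from plan import *
info()
S=snap('scene');T=snap('top')
Y=((22,130,80),(35,255,255))
def col(s,x0,x1,y0,y1):
    h=cv2.inRange(cv2.cvtColor(s['color'],cv2.COLOR_BGR2HSV),*Y); ys,xs=np.nonzero(h[y0:y1,x0:x1]); return (xs.mean()+x0,ys.mean()+y0),len(xs),ys.min()+y0,ys.max()+y0
u=col(T,300,330,215,235);v=col(S,265,295,185,215); print(u,v); q,e=tri(T,u[0],S,v[0]); print(q,e,c(q),'top',atz(T,u[0],155),c(atz(T,u[0],155)))
a=cv2.resize(S['color'][150:320,180:350],None,fx=2.4,fy=2.4,interpolation=2);b=cv2.resize(T['color'][130:240,200:350],None,fx=2.4,fy=2.4,interpolation=2)
b=cv2.copyMakeBorder(b,0,a.shape[0]-b.shape[0],0,0,0)
cv2.imwrite('pics/p7.png',np.hstack([a,b]))
for s,f in((S,lambda u:(u-[180,150])*2.4),(T,lambda u:(u-[200,130])*2.4+[408,0])): print([f(proj(s,w(P))[0]) for P in([-150,50,110],[-150,-50,110],[-110,180,115],[-110,-180,115])])
turn(Rt(90,-0)); turn(Rt(90,90))"
```

```text
clock: 15.6
position: [372.6, 79.4, 370.7]
tool_rot: [[0.224, 0.839, 0.496], [0.975, -0.195, -0.109], [0.005, 0.508, -0.862]]
contact_force: [0.0, -0.1, -0.6]
gripper_width: 28.2
grip_force: 0.0
t 15.6 q [  9.871 -45.78  133.54  -12.367  64.176  25.486] F [ 0.05  -0.102 -0.551] tip chest [-214.717    1.303  226.849] z [ 0.508  0.005 -0.862] w 28.23524740217499
((np.float64(314.75), np.float64(225.625)), 16, np.int64(224), np.int64(227)) ((np.float64(275.6666666666667), np.float64(196.33333333333334)), 15, np.int64(194), np.int64(202))
[ 510.145 -114.742  148.573] 0.18279607020453348 [-121.931 -157.768  148.573] top [ 509.863 -114.31   155.   ] [-122.303 -157.411  155.   ]
[array([320.091, 235.874]), array([283.992, 179.869]), array([342.344, 327.838]), array([215.036, 120.825])]
[array([532.14 , 220.819]), array([601.867, 235.189]), array([447.528, 174.198]), array([698.859, 225.749])]
turn deg [ 23.806  23.554 -87.742] rows 11 each [ 0.076  0.075 -0.278]
turn deg [30.212 -0.161 -0.022] rows 4 each [ 0.264 -0.001 -0.   ]
```

View pics/p7.png

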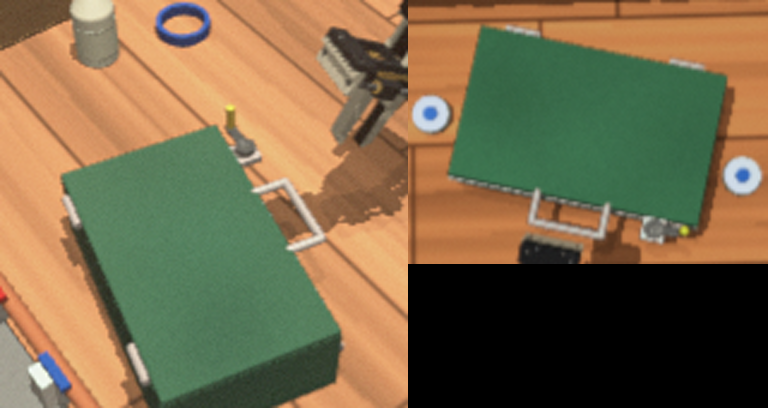

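The lid lies flat and shut. The post stands at scene crop (230,113) and top crop (685,231), which is chest (-122,-157). Now the vertical tool goes to the post.

```bash
python3 -m creep '0.264 0 0 0 0 0 0.4; 0.264 0 0 0 0 0 0.4; 0.264 0 0 0 0 0 0.4; 0.263 0 0 0 0 0 0.4; 0 0 0 0 0 0 0.4; 0 0 0 0 0 0 0.4' | head -1; python3 -c "
from plan import *
info(186);turn(Rt(90,90)); shift([-122,-157.5,185],186);print(Rt(90,90).T@C)"
```

```text
clock: 16.45
t 16.45 q [  4.169 -27.855 120.52    0.091  87.34   17.162] F [-0.562  0.347 -0.981] tip chest [-299.391    0.274  179.811] z [-0.001  0.001 -1.   ] w 56.22935052792072
turn deg [-0.031 -0.085 -0.027] rows 1 each [-0.001 -0.003 -0.001]
shift mm [-157.683  177.462   -5.52 ] rows 6 each [-0.088  0.099 -0.003] total [-0.526  0.592 -0.018]
[[-0.  1. -0.]
 [ 1.  0.  0.]
 [ 0.  0. -1.]]
```

```bash
python3 -m creep '0 0 0 -0.088 0.099 -0.02 0.4; 0 0 0 -0.088 0.099 0 0.4; 0 0 0 -0.088 0.099 0 0.4; 0 0 0 -0.088 0.099 0 0.4; 0 0 0 -0.087 0.098 0 0.4; 0 0 0 -0.087 0.098 0 0.4; 0 0 0 0 0 0 0.4; 0 0 0 0 0 0 0.4' | head -1; python3 -c "
from plan import *
info(186);turn(Rt(90,90)); shift([-122,-157.5,134],186)"
```

```text
clock: 17.45
t 17.45 q [-18.282  -3.549  99.966   0.112  83.659  -5.321] F [-0.619 -0.613  0.008] tip chest [-122.533 -156.854  186.077] z [-0.001  0.002 -1.   ] w 56.28570857874335
turn deg [-0.064 -0.118 -0.003] rows 1 each [-0.002 -0.004 -0.   ]
shift mm [-0.753  0.591 52.075] rows 2 each [-0.001  0.001  0.087] total [-0.003  0.002  0.174]
```

```bash
python3 -m creep '0 0 0 -0.003 0.002 0.06 0.4; 0 0 0 0 0 0.06 0.4; 0 0 0 0 0 0.05 0.4; 0 0 0 0 0 0 0.4; 0 0 0 0 0 0 0.7; 0 0 0 0 0 0 0.9; 0 0 0 0 0 0 1; 0 0 0 0 0 0 1; 0 0 0 0 0 0 1' 8; python3 -c "
from plan import *
info(186)
S=snap('scene')
cv2.imwrite('pics/p8.png',cv2.resize(S['color'][150:290,210:350],None,fx=3,fy=3,interpolation=2))
q=c(w([-126,-120,0])); st=robot.state(); t=c(np.array(st['position'])); d=t[:2]-[-126,-120]; r=np.hypot(*d); a0=np.arctan2(d[0],-d[1]); print('r',r,'angle',a0)
a=np.linspace(a0,1.53,13); P=np.c_[-126+r*np.sin(a),-120-r*np.cos(a)]
print(np.diff(P,axis=0)[:,::-1]/300)"
```

```text
clock: 18.58
position: [510.7, -115.6, 321.4]
tool_rot: [[0.224, 0.974, -0.001], [0.974, -0.224, 0.002], [0.002, -0.001, -1.0]]
contact_force: [-0.1, -0.3, 1.0]
gripper_width: 11.4
grip_force: 8.0
t 18.575 q [-18.407  -1.159 103.056   0.117  78.197  -5.459] F [-0.121 -0.297  1.043] tip chest [-121.499 -158.074  135.412] z [-0.001  0.002 -1.   ] w 11.449879943181564
r 38.79801834765236 angle 0.12341377923326512
[[0.003 0.015]
 [0.004 0.014]
 [0.006 0.014]
 [0.008 0.013]
 [0.009 0.012]
 [0.011 0.011]
 [0.012 0.01 ]
 [0.013 0.008]
 [0.014 0.007]
 [0.014 0.005]
 [0.015 0.003]
 [0.015 0.002]]
```

View pics/p8.png

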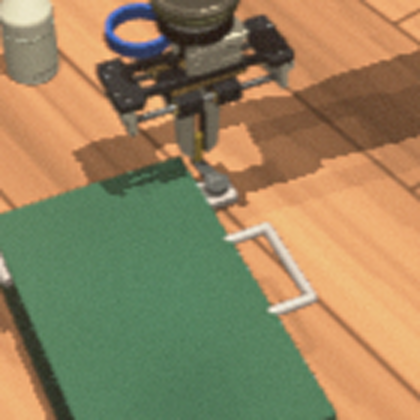

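The fingers hold the yellow post (crop (198,145)), so I'll swing the catch.

```bash
python3 -m creep '0 0 0 0.003 0.015 0 1; 0 0 0 0.004 0.014 0 1; 0 0 0 0.006 0.014 0 1; 0 0 0 0.008 0.013 0 1; 0 0 0 0.009 0.012 0 1; 0 0 0 0.011 0.011 0 1'; python3 -m creep '0 0 0 0.012 0.01 0 1; 0 0 0 0.013 0.008 0 1; 0 0 0 0.014 0.007 0 1; 0 0 0 0.014 0.005 0 1; 0 0 0 0.015 0.003 0 1; 0 0 0 0.015 0.002 0 1; 0 0 0 0 0 0 1; 0 0 0 0 0 0 1'; python3 -c "
from plan import *
info(186)
st=robot.state(); t=c(np.array(st['position'])); d=t[:2]-[-126,-120]; print(np.hypot(*d),np.arctan2(d[0],-d[1]))"
```

```text
clock: 19.38
position: [536.8, -108.7, 321.3]
tool_rot: [[0.224, 0.974, -0.001], [0.974, -0.224, 0.002], [0.002, -0.001, -1.0]]
contact_force: [-2.9, -1.6, 3.4]
gripper_width: 12.0
grip_force: 8.0
clock: 20.38
position: [552.7, -86.8, 321.4]
tool_rot: [[0.224, 0.975, 0.0], [0.975, -0.224, 0.003], [0.003, -0.0, -1.0]]
contact_force: [3.6, -0.7, -0.4]
gripper_width: 11.6
grip_force: 8.0
t 20.375 q [-14.229   4.347  97.439   0.172  78.23   -1.301] F [ 3.638 -0.688 -0.368] tip chest [ -86.784 -120.395  135.44 ] z [-0.     0.003 -1.   ] w 11.55856338668466
39.270930462458935 1.546763128351458
```

Angle is about 1.54 rad. Releasing and lifting.

```bash
python3 -m creep '0 0 0 0 0 0 0.85; 0 0 0 0 0 0 0.65; 0 0 0 0 0 0 0.6; 0 0 0 0 0 0 0.6; 0 0 0 0 0 -0.06 0.6; 0 0 0 0 0 -0.12 0.6; 0 0 0 0 0 -0.15 0.6; 0 0 0 0 0 -0.15 0.6; 0 0 0 0 0 -0.12 0.6; 0 0 0 0 0 0 0.6'; python3 -m creep '0 0 0 0 -0.15 -0.05 0.6; 0 0 0 0 -0.15 -0.05 0.6; 0 0 0 0 -0.15 0 0.6; 0 0 0 0 0 0 0.6; 0 0 0 0 0 0 0.6' | head -2; python3 -c "
from plan import *
S=snap('scene');T=snap('top')
a=cv2.resize(S['color'][150:320,180:350],None,fx=2.4,fy=2.4,interpolation=2);b=cv2.resize(T['color'][130:240,200:350],None,fx=2.4,fy=2.4,interpolation=2)
b=cv2.copyMakeBorder(b,0,a.shape[0]-b.shape[0],0,0,0)
cv2.imwrite('pics/p9.png',np.hstack([a,b]))"
```

```text
clock: 21.62
position: [552.7, -87.5, 507.1]
tool_rot: [[0.224, 0.974, 0.007], [0.974, -0.224, 0.0], [0.002, 0.007, -1.0]]
contact_force: [0.4, 1.1, -0.8]
gripper_width: 37.3
grip_force: 0.0
clock: 22.25
position: [421.0, -57.2, 531.5]
```

View pics/p9.png

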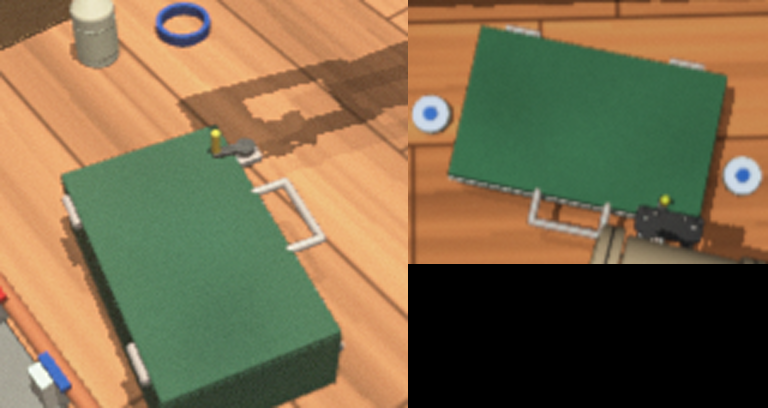

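The catch lies over the shut lid, with its post at scene crop (215,140) and top crop (666,201), and the robot is clear.

```bash
python3 -c "
from plant import robot
print(robot.close_job())"
```

```text
the job is handed in; nothing more can be done
None
```

The job is handed in; no verdict came back: the stay was broken with the lid up, the lid was lowered gently until shut, and the catch was swung over it to about 1.54 rad, with the arm clear at about 22 s.

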